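# Clear out the instrument case, shut it and screw its lid home

### The job

The repair is finished, but things have been left lying in the open instrument case. First take them all out of the case and put them in the grey parts tray; then swing the blue lid fully shut; then turn each of the lid's three captive wing bolts clockwise to its end stop.

Things in the scene. Friction and masses are not known exactly. Their poses are not given: they have to be found in the camera images.
- case: low open aluminium instrument case with a blue lid hinged along its far top edge, fixed to the bench; 150 mm (its x, away from the robot) x 320 mm (its y) x 26 mm high, walls 4 mm; origin at the centre of its underside. Inner floor (green board) 4 mm above the origin; a fixed green terminal strip 18 mm high stands on it along the far wall from x = +60 mm on. The lid's hinge line runs along the case's y at x = +75 mm, z = 26 mm
- lid (a joint): angle of the blue lid (plate 150 mm from hinge to free edge x 320 mm wide x 6 mm thick): 0 = lying shut on the case, 1.57 = standing upright at the far side; starts leaning back at 1.8 to 2.05 (stop at 2.2). A stiff friction hinge (0.6 N m) keeps it where it is left; it can be pushed shut with one finger from the far side, the outer face, on which the wing bolts stand (in line, 90 mm from the hinge, at y = +115, 0 and -115 mm of the case)
- tray: shallow grey parts tray with black mat, fixed to the bench, 160 (x) x 320 (y) x 22 mm, walls 4 mm, inner floor 4 mm up; origin at the centre of its underside
- jar: white jar of flux paste, a cylinder 55 mm in diameter, 42 mm high; origin at the centre of its base, z up. May be absent
- tip_box: small brown card box of iron tips, 51 (x) x 75 (y) x 34 mm high, to be gripped across its 51 mm; origin at the centre of its underside, z up. May be absent
- loupe: black round eye loupe, 35 mm in diameter, 26 mm high; origin at the centre of its underside, z up. May be absent
- tape: flat roll of cream-coloured tape, 56 mm in diameter, 17 mm high (lying flat); origin at the centre of its underside, z up. May be absent
- knob_left (a joint): turn of the left wing bolt (seen from the robot with the lid shut): 0 = fully loose, grows as the bolt is turned clockwise seen from above on the shut lid, 2.6 rad = hard end stop, screwed home; at the stop the wing lies parallel to the lid's front edge. Starts somewhere between 0 and 0.8; it turns against light steady friction (0.05 N m), has no spring and stays where it is left
- knob_left_grip (a point): gripping point of the left wing bolt, on its axis. The wing is a black upright bar 40 mm long (along the point's y axis), 10 mm thick (along its x axis), its top 10 mm above the point and its foot 16 mm below it (the lid's outer face lies 24 mm below the point); a white mark lies on top of the wing's +y half. The point's z axis is the bolt's axis, pointing out of the lid
- knob_middle (a joint): turn of the middle wing bolt (seen from the robot with the lid shut): 0 = fully loose, grows as the bolt is turned clockwise seen from above on the shut lid, 2.6 rad = hard end stop, screwed home; at the stop the wing lies parallel to the lid's front edge. Starts somewhere between 0 and 0.8; it turns against light steady friction (0.05 N m), has no spring and stays where it is left
- knob_middle_grip (a point): gripping point of the middle wing bolt, on its axis. The wing is a black upright bar 40 mm long (along the point's y axis), 10 mm thick (along its x axis), its top 10 mm above the point and its foot 16 mm below it (the lid's outer face lies 24 mm below the point); a white mark lies on top of the wing's +y half. The point's z axis is the bolt's axis, pointing out of the lid
- knob_right (a joint): turn of the right wing bolt (seen from the robot with the lid shut): 0 = fully loose, grows as the bolt is turned clockwise seen from above on the shut lid, 2.6 rad = hard end stop, screwed home; at the stop the wing lies parallel to the lid's front edge. Starts somewhere between 0 and 0.8; it turns against light steady friction (0.05 N m), has no spring and stays where it is left
- knob_right_grip (a point): gripping point of the right wing bolt, on its axis. The wing is a black upright bar 40 mm long (along the point's y axis), 10 mm thick (along its x axis), its top 10 mm above the point and its foot 16 mm below it (the lid's outer face lies 24 mm below the point); a white mark lies on top of the wing's +y half. The point's z axis is the bolt's axis, pointing out of the lid

How it is judged:
By the outcome, as a careful person would: the job done as asked, in the order asked, and still so for the second after the job is handed in, with the robot touching nothing.
Of jar, tip_box, loupe, tape only 2 to 4 are there at a start; the rules pass over those that are not, and their reading is None.
At some moment in a run one of jar, tip_box, loupe, tape may be knocked a few centimetres aside while the robot is not near it.
Once in a run the grip may slacken for a moment while it holds something.
It also fails if it takes over 210 s, if anything falls off the work surface, if the arm or the gripper's body presses on something with over 40 N, if the wrist force passes 120 N, or if a joint passes its speed limit or range.

### The arm

A 7-joint arm with a two-finger parallel gripper is mounted at the origin on a cart in front of the work surface, level with it; the furniture and walls round the work are solid. World frame = base frame: x ahead of the robot, y to its left, z up, the work surface at z = 0. Lengths are in m, angles in rad, forces in N, time in s.
With the tool pointing down it reaches from about 0.4 to 0.85 m from the base axis. Payload 10.4 kg.
Tool frame: the origin (TCP) lies at the very end of the fingers, on their centre line; the grasp point (between the pads) lies 19 mm behind it (manip.pinch_z is the distance from the TCP to the grasp point, in m); z points along the fingers, y is the line along which they close (so a half turn about z gives the same grasp; the last joint's range is limited). The gripper opens to 85 mm and grips with 20 to 120 N. Pads are 22 mm wide; open, the fingers measure 114 mm over their backs; the gripper's body (76 mm by 85 mm) begins 54 mm behind the grasp point. The pads swing forward as they close: fully open they stand 13 mm farther back than shut.
Start: joints at [1.158, 0.332, -0.065, 1.46, 0.022, 1.35, -0.088], TCP at [0.238, -0.578, 0.231] pointing down, gripper open.
Joint ranges: [-2.6, 2.6], [-0.5, 2.12], [-1.47, 1.34], [0.16, 2.42], [-1.27, 4.41], [0.06, 2.06], [-2.6, 2.6]. Speed limits (rad/s): [2.22, 2.22, 2.79, 2.79, 3.14, 3.14, 3.14].

### API

Orientations are given as a unit quaternion [x, y, z, w].
In Python, from workcell import manip gives the robot as it stands. The module is installed in compiled form; this text tells all that it offers.
- The arm moves only by the shell command python3 -m creep 'ROWS' [OPENING] [FORCE]. ROWS is a JSON object of lists of equal length, an entry for each row: "slide": the shift along the tool's x, y, z in m, a list of three; "twist": the turn about the tool's z in degrees. A call has 1 to 8 rows; each row shifts and turns the commanded pose from where the row before left it, along the tool's axes as they then stand; what a row does not reach is not made up. A row lasts 1/8 s, in which the tool goes at most 62.5 mm and 10.7 degrees, less where a joint would pass 70% of its speed; a pose out of reach is approached as far as the arm can. A call with a gripper value outside its range is refused whole. OPENING is the opening in per cent of the stroke, from 0 (shut) to 100 (fully open), set as the call begins (- or left out, the last holds). The fingers move at their own pace and stop on an object; FORCE is the grip in N (left out, the last holds). Time passes only in rows, so rows that do not move let the fingers close. It gives the time, the measured TCP pose, the force, the opening and the grip force at its end, in the units of the state.
- manip.get_obs(): the state, without advancing time (a new reading comes with each control period).
- manip.camera(name): name is "scene" or "top" or "wrist"; returns (picture, depth): 420x560x3 uint8, blue, green, red; 420x560 float32, m along the optical axis (not along the pixel's ray), 0 where there is no reading.
- manip.camera_params(name): a dict with "intrinsics" (3x3 intrinsics, pixels), "R" (3x3) and "t" (3): a world point X has camera coordinates R X + t. Camera axes: x right, y down, z forward; pixel columns grow to the right and rows downward; lengths in m; the calibration is good to about 2 mm. A picture is of the moment at which its call begins: read the wrist's pose just before it. camera_params takes no time and is no camera call; for the wrist camera it gives the pose at the moment of the call.
- manip.hand_in(): hands the job in; it is judged then, once.
The state is a dict: "clock": time; "joint_pos": joint angles; "joint_velocities": joint speeds; "tau": joint torques, N m; "position": TCP position; "ee_rot": TCP orientation; "ft_force": force on the tool from outside, world axes, zero at the start; "torque": the same for the moment, N m; "grip_width": opening from 0.0 (shut) to 1.0 (fully open); "grasp_force": force on a finger pad.
Only numpy, scipy, OpenCV 4.12 (cv2) and the standard library are available. Lean on these libraries where they do the work, as an engineer would, in place of code of your own. Each camera call takes 0.05 s, during which the arm holds its last target. There are 200 camera calls.

## Working session

There is one attempt and no reset: what is moved stays moved. The work goes in short steps, Python scripts to look and compute and a shell command to move; the robot and the scene stay as the last step left them, time stands still between calls to the robot, and variables do not carry over. Pictures are saved under pics/ and viewed, at most 14 in all, crops included, and the job is handed in when it is done.

```bash
mkdir -p pics; cat > h.py <<'E'
from workcell import manip
import numpy as np, cv2
def snap(n,f=None):
    P=manip.camera_params(n); im,d=manip.camera(n)
    if f: cv2.imwrite('pics/'+f,im); np.savez('pics/'+f+'.npz',im=im,d=d,K=P["intrinsics"],R=P["R"],t=P["t"])
    return im,d,P
def load(f):
    return np.load('pics/'+f+'.npz')
def w(L,u,v):
    d=float(np.median(L['d'][v-1:v+2,u-1:u+2])); c=np.linalg.inv(L['K'])@[u,v,1]*d
    return np.round(np.array(L['R']).T@(c-np.array(L['t']).ravel()),4)
E
python3 - <<'E'
from h import *
snap('top','top1.png');snap('scene','scene1.png')
o=manip.get_obs();print({k:np.round(v,3) for k,v in o.items()},manip.pinch_z)
E
```

```text
{'clock': np.float64(0.1), 'joint_pos': array([ 1.158,  0.333, -0.065,  1.461,  0.022,  1.35 , -0.088]), 'joint_velocities': array([ 0.   , -0.002,  0.001, -0.002,  0.   ,  0.002,  0.   ]), 'tau': array([ 2.0000e-03, -6.2675e+01,  5.0000e-02, -3.9243e+01,  1.6000e-02,
        7.0000e-03,  0.0000e+00]), 'position': array([ 0.237, -0.578,  0.231]), 'ee_rot': array([ 0.981,  0.194, -0.   , -0.001]), 'ft_force': array([-0.795, -0.166,  0.21 ]), 'torque': array([0.022, 0.001, 0.028]), 'grasp_force': np.float64(0.0), 'grip_width': np.float64(1.0)} 0.0187
```

View pics/top1.png

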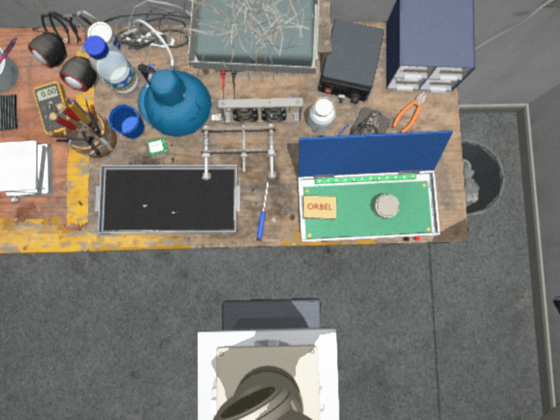

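View pics/scene1.png

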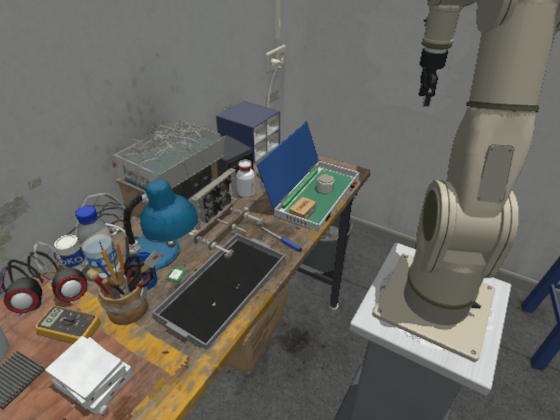

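The case holds the brown box at top-view pixel (320,207) and a round jar at (386,205). The tray is on the left at (168,199). Next I'll measure these.

```bash
python3 - <<'E'
from h import *
L=load('top1.png')
for n,u,v in [('box',320,207),('jar',386,205),('tray',168,199),('trayTL',104,167),('trayBR',237,232),('caseBL',303,239),('caseBR',437,235),('caseTL',301,183),('caseTR',434,172),('floor',360,220),('bench',270,150),('lidTL',299,136),('lidTR',449,133),('lidmid',375,150),('boxTL',305,197),('boxTR',335,197),('boxBL',305,217),('boxBR',335,217),('stand',240,131),('standpost',206,130),('standpost2',270,130),('lamp',172,100),('strip',370,180),('whitebot',322,112),('bluebox',430,40)]: print(n,w(L,u,v))
cv2.imwrite('pics/c1.png',cv2.resize(L['im'][120:250,90:460],None,fx=2.1,fy=2.1,interpolation=2))
E
```

```text
box [ 0.4284 -0.128   0.0394]
jar [ 0.4292 -0.2782  0.0461]
tray [0.4582 0.227  0.0075]
trayTL [0.537  0.3779 0.0113]
trayBR [0.3774 0.0657 0.0021]
caseBL [ 0.3567 -0.0879  0.0244]
caseBR [ 0.3608 -0.4057  0.0008]
caseTL [ 0.4909 -0.0877  0.0037]
caseTR [ 0.5119 -0.4077  0.0013]
floor [ 0.3996 -0.2244  0.0051]
bench [ 0.5622 -0.0159  0.0469]
lidTL [ 6.068e-01 -8.590e-02  2.000e-04]
lidTR [ 0.5638 -0.3905  0.1621]
lidmid [ 0.5415 -0.2444  0.1154]
boxTL [ 0.4522 -0.0943  0.0388]
boxTR [ 0.4554 -0.1673  0.0055]
boxBL [ 0.4063 -0.0932  0.0362]
boxBR [ 0.4055 -0.1627  0.0301]
stand [0.6176 0.0554 0.015 ]
standpost [0.6169 0.134  0.0312]
standpost2 [ 0.6156 -0.0164  0.026 ]
lamp [0.6365 0.1798 0.1864]
strip [ 0.4928 -0.25    0.0163]
whitebot [ 0.6313 -0.1329  0.1071]
bluebox [ 0.7785 -0.3704  0.1409]
```

View pics/c1.png

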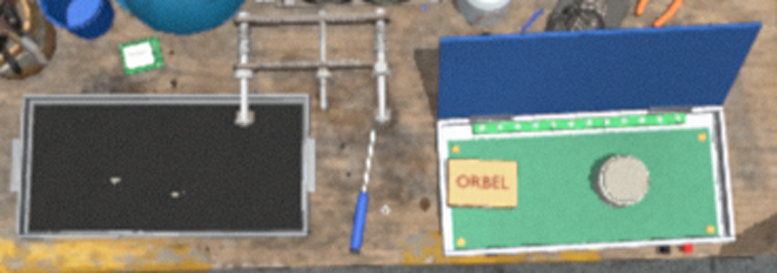

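```bash
cat >> h.py <<'E'
from scipy.spatial.transform import Rotation as Ro
def plan(x,y,z,yaw):
    """twist (deg, shortest mod 180 & the other), then slide in tool axes after/before twist (tool down)"""
    o=manip.get_obs(); M=Ro.from_quat(o['ee_rot']).as_matrix()
    y0=np.degrees(np.arctan2(M[1,0],M[0,0])); tw=(y0-yaw+90)%180-90
    d=np.array([x,y,z])-o['position']
    M2=M@Ro.from_euler('z',tw,degrees=True).as_matrix()
    print('t',round(float(o['clock']),2),'pos',np.round(o['position'],4),'yaw',round(y0,1),'tilt',round(float(np.degrees(np.arccos(-M[2,2]))),2),'j7',round(o['joint_pos'][6],2),'| twist',round(tw,1),'| before mm',np.round(1000*M.T@d,1),'| after mm',np.round(1000*M2.T@d,1),'F',np.round(o['ft_force'],1),'grip',round(float(o['grip_width']),3),round(float(o['grasp_force']),1))
E
python3 -c "
from h import *
plan(.429,-.128,.23,89)"
```

```text
t 0.1 pos [ 0.2374 -0.5778  0.2306] yaw 22.3 tilt 0.07 j7 -0.09 | twist -66.7 | before mm [ 348.2 -343.2    1. ] | after mm [453.1 183.7   1. ] F [-0.8 -0.2  0.2] grip 1.0 0.0
```

```bash
python3 -m creep '{"slide":[[0.0435,-0.043,0],[0.0435,-0.043,0],[0.0435,-0.043,0],[0.0435,-0.043,0],[0.0435,-0.043,0],[0.0435,-0.043,0],[0.0435,-0.043,0],[0.0435,-0.043,0]],"twist":[0,0,0,0,0,0,0,0]}' 78
python3 -m creep '{"slide":[[0,0,0],[0,0,0],[0,0,0],[0,0,0],[0,0,0],[0,0,0],[0,0,0],[0,0,0]],"twist":[-9.5,-9.5,-9.5,-9.5,-9.5,-9.5,-9.7,0]}'
python3 - <<'E'
from h import *
plan(.429,-.128,.23,89)
snap('wrist','w1.png')
E
```

```text
clock: 1.1
position: [0.429, -0.1258, 0.2313]
ee_rot: [0.981, 0.194, 0.0, 0.0]
ft_force: [0.7, -0.2, 0.2]
grip_width: 0.781
grasp_force: 0.0
clock: 2.1
position: [0.4285, -0.1277, 0.2311]
ee_rot: [0.713, 0.701, -0.0, -0.0]
ft_force: [-1.6, -0.7, -0.2]
grip_width: 0.785
grasp_force: 0.0
t 2.1 pos [ 0.4285 -0.1277  0.2311] yaw 89.0 tilt 0.02 j7 0.19 | twist -0.0 | before mm [-0.3  0.5  1.1] | after mm [-0.3  0.5  1.1] F [-1.6 -0.7 -0.2] grip 0.785 0.0
```

View pics/w1.png

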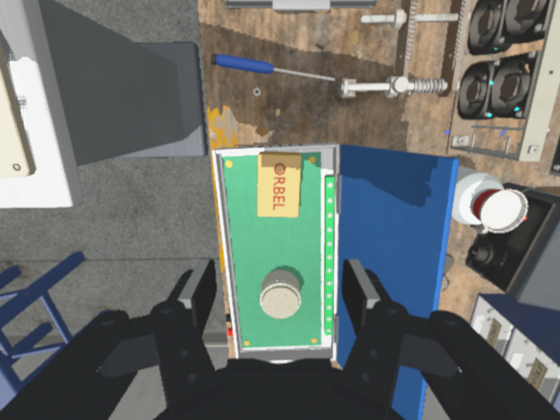

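Wrist view: box top has corners (259,167),(301,168),(299,217),(258,216), and the jar top is at (281,297).

```bash
python3 - <<'E'
from h import *
L=load('w1.png')
for n,u,v in [('TL',261,170),('TR',299,170),('BR',297,214),('BL',260,213),('c',279,192),('jar',281,299),('jL',263,297),('jR',299,297),('wallL',222,200),('wallR',335,200),('hingeTop',338,160),('hingeBot',338,340),('nearTop',216,155),('nearBot',237,352)]: print(n,w(L,u,v))
E
```

```text
TL [ 0.4083 -0.1078  0.0364]
TR [ 0.4524 -0.1086  0.036 ]
BR [ 0.4501 -0.1626  0.0358]
BL [ 0.4052 -0.1601  0.037 ]
c [ 0.4287 -0.1343  0.0369]
jar [ 0.4288 -0.2769  0.0447]
jL [ 0.4053 -0.2735  0.0447]
jR [ 0.4527 -0.2771  0.0406]
wallL [ 0.3555 -0.1495  0.0135]
wallR [ 0.498  -0.1491  0.024 ]
hingeTop [ 0.4996 -0.0997  0.0238]
hingeBot [ 0.51   -0.3578  0.03  ]
nearTop [ 0.3544 -0.0914  0.0217]
nearBot [ 0.3615 -0.3828  0.0237]
```

```bash
python3 -m creep '{"slide":[[0,0,0.05],[0,0,0.055],[0,0,0.055],[0,0,0.04],[0,0,0.02],[0,0,0],[0,0,0]],"twist":[2,0,0,0,0,0,0]}' 78
python3 -m creep '{"slide":[[0,0,0],[0,0,0],[0,0,0],[0,0,0],[0,0,0],[0,0,0]],"twist":[0,0,0,0,0,0]}' 20 45
python3 -m creep '{"slide":[[0,0,-0.02],[0,0,-0.04],[0,0,-0.05],[0,0,-0.03],[0,0,0]],"twist":[0,0,0,0,0]}'
python3 -c "
from h import *
plan(.458,.30,.15,90)"
```

```text
clock: 3.02
position: [0.4293, -0.1279, 0.0122]
ee_rot: [0.726, 0.688, 0.0, 0.001]
ft_force: [0.4, -0.5, 0.4]
grip_width: 0.782
grasp_force: 0.0
clock: 3.78
position: [0.4297, -0.1281, 0.0126]
ee_rot: [0.725, 0.688, 0.0, 0.001]
ft_force: [-1.4, 0.3, 8.0]
grip_width: 0.577
grasp_force: 47.5
clock: 4.4
position: [0.4302, -0.1282, 0.154]
ee_rot: [0.725, 0.688, 0.001, 0.003]
ft_force: [-0.4, -0.9, -1.1]
grip_width: 0.578
grasp_force: 31.1
t 4.4 pos [ 0.4302 -0.1282  0.154 ] yaw 87.0 tilt 0.31 j7 0.13 | twist -3.0 | before mm [429.    5.4   3.1] | after mm [428.2  27.8   3.1] F [-0.4 -0.9 -1.1] grip 0.578 31.1
```

```bash
python3 -m creep '{"slide":[[0.03,0.001,0],[0.055,0.001,0],[0.06,0.001,0],[0.06,0.001,0],[0.06,0.001,0],[0.06,0.001,0],[0.06,0.001,0],[0.043,0,0]],"twist":[0,0,0,0,0,0,0,0]}' 20 60
python3 -c "
from h import *
plan(.455,.30,.013,87); snap('wrist','w2.png')"
```

```text
clock: 5.4
position: [0.457, 0.3019, 0.1504]
ee_rot: [0.725, 0.689, -0.0, -0.001]
ft_force: [0.4, -0.7, -0.5]
grip_width: 0.571
grasp_force: 67.8
t 5.4 pos [0.457  0.3019 0.1504] yaw 87.1 tilt 0.07 j7 -0.92 | twist 0.1 | before mm [ -2.   -1.7 137.4] | after mm [ -2.   -1.7 137.4] F [ 0.4 -0.7 -0.5] grip 0.571 67.8
```

View pics/w2.png

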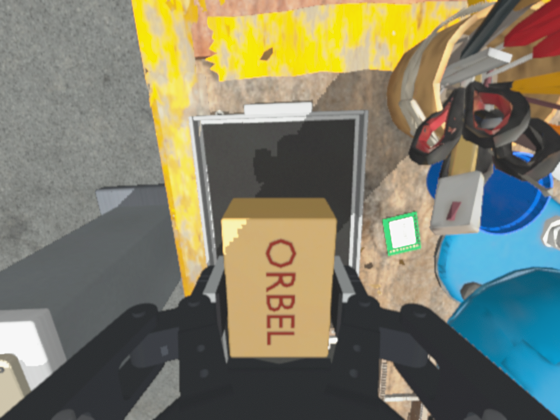

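The box is held upright over the left half of the tray, so I lower and release it.

```bash
python3 -m creep '{"slide":[[0,0,0.04],[0,0,0.045],[0,0,0.035],[0,0,0.013],[0,0,0.004],[0,0,0]],"twist":[0,0,0,0,0,0]}'
python3 -m creep '{"slide":[[0,0,0],[0,0,0],[0,0,0],[0,0,0],[0,0,-0.02],[0,0,-0.05],[0,0,-0.055],[0,0,-0.06]],"twist":[0,0,0,0,0,0,0,0]}' 80
python3 -c "
from h import *
plan(.429,-.276,.2,90)"
```

```text
clock: 6.2
position: [0.4583, 0.2997, 0.0152]
ee_rot: [0.725, 0.689, 0.001, 0.0]
ft_force: [-0.3, -0.0, -0.7]
grip_width: 0.57
grasp_force: 67.9
clock: 7.2
position: [0.4573, 0.2994, 0.2022]
ee_rot: [0.725, 0.689, 0.0, 0.0]
ft_force: [1.3, 0.5, 0.4]
grip_width: 0.805
grasp_force: 0.0
t 7.2 pos [0.4573 0.2994 0.2022] yaw 87.1 tilt 0.02 j7 -0.88 | twist -2.9 | before mm [-576.1    1.1    2.1] | after mm [-575.4  -28.3    2.1] F [1.3 0.5 0.4] grip 0.805 0.0
```

```bash
python3 -m creep '{"slide":[[-0.06,0,0],[-0.06,0,0],[-0.06,0,0],[-0.06,0,0],[-0.06,0,0],[-0.06,0,0],[-0.06,0,0],[-0.06,0,0]],"twist":[0,0,0,0,0,0,0,0]}' 100
python3 -m creep '{"slide":[[-0.05,0,0],[-0.046,0.001,0],[0,0,0]],"twist":[0,0,0]}' 100
python3 - <<'E'
from h import *
plan(.429,-.276,.2,90)
snap('top','top2.png');L=load('top2.png')
snap('wrist','w3.png');W=load('w3.png')
cv2.imwrite('pics/c2.png',np.hstack([W['im'],np.vstack([cv2.resize(L['im'][120:250,90:460],(240,84)),np.zeros((336,240,3),np.uint8)])]))
E
```

```text
clock: 8.2
position: [0.4329, -0.1814, 0.201]
ee_rot: [0.725, 0.689, 0.0, 0.001]
ft_force: [0.8, -1.2, -0.5]
grip_width: 1.0
grasp_force: 0.0
clock: 8.57
position: [0.4282, -0.279, 0.2002]
ee_rot: [0.727, 0.687, 0.0, 0.0]
ft_force: [0.5, 0.8, 0.1]
grip_width: 1.0
grasp_force: 0.0
t 8.57 pos [ 0.4282 -0.279   0.2002] yaw 86.8 tilt 0.05 j7 0.39 | twist -3.2 | before mm [3.  0.6 0.2] | after mm [3.  0.8 0.2] F [0.5 0.8 0.1] grip 1.0 0.0
```

View pics/c2.png

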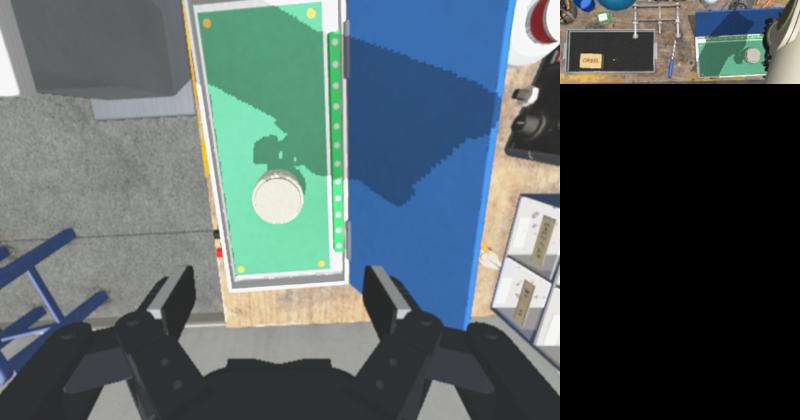

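The box lies in the tray. The jar top is centred at wrist pixel (277,199), spanning (252,302) in u and (173,223) in v.

```bash
python3 - <<'E'
from h import *
L=load('w3.png')
for n,u,v in [('c',277,199),('l',256,199),('r',299,199),('t',277,177),('b',277,220),('stripL',334,150),('stripR',341,240),('in',226,240)]: print(n,w(L,u,v))
W=load('top2.png')
for u,v in [(120,218),(152,218)]:print(w(W,u,v))
E
```

```text
c [ 0.427  -0.2807  0.0453]
l [ 0.4049 -0.2794  0.0455]
r [ 0.4503 -0.2821  0.0448]
t [ 0.4283 -0.2579  0.0421]
b [ 0.4257 -0.3042  0.0452]
stripL [ 0.4921 -0.2364  0.0167]
stripR [ 0.5011 -0.3445  0.0166]
in [ 0.3609 -0.3388  0.0122]
[0.4153 0.3382 0.009 ]
[0.4108 0.2557 0.0389]
```

```bash
python3 -m creep '{"slide":[[-0.001,-0.001,0.04],[0,0,0.05],[0,0,0.05],[0,0,0.035],[0,0,0.013],[0,0,0],[0,0,0]],"twist":[0,0,0,0,0,0,0]}' 84
python3 -m creep '{"slide":[[0,0,0],[0,0,0],[0,0,0],[0,0,0],[0,0,0],[0,0,0]],"twist":[0,0,0,0,0,0]}' 20 60
python3 -m creep '{"slide":[[0,0,-0.02],[0,0,-0.04],[0,0,-0.05],[0,0,-0.03],[0,0,0]],"twist":[0,0,0,0,0]}'
python3 -c "
from h import *
plan(.455,.16,.15,87)"
```

```text
clock: 9.55
position: [0.4292, -0.2772, 0.013]
ee_rot: [0.725, 0.689, 0.0, 0.001]
ft_force: [0.6, -0.6, 0.5]
grip_width: 0.84
grasp_force: 0.0
clock: 10.3
position: [0.4289, -0.2774, 0.0129]
ee_rot: [0.725, 0.689, 0.0, 0.001]
ft_force: [-1.7, 1.4, 9.0]
grip_width: 0.631
grasp_force: 61.9
clock: 10.92
position: [0.4294, -0.2777, 0.1544]
ee_rot: [0.725, 0.688, 0.0, 0.003]
ft_force: [0.0, -0.3, -1.2]
grip_width: 0.628
grasp_force: 63.3
t 10.93 pos [ 0.4294 -0.2777  0.1544] yaw 87.0 tilt 0.32 j7 0.38 | twist 0.0 | before mm [438.4   2.9   3. ] | after mm [438.4   2.7   3. ] F [ 0.  -0.3 -1.2] grip 0.628 63.3
```

```bash
python3 -m creep '{"slide":[[0.045,-0.002,0],[0.06,-0.002,0],[0.06,-0.002,0],[0.06,-0.002,0],[0.062,-0.002,0],[0.062,-0.002,0],[0.062,-0.002,0],[0.056,0,0]],"twist":[0,0,0,0,0,0,0,0]}' 
python3 -c "
from h import *
plan(.44,.19,.014,87); snap('wrist','w4.png')"
```

```text
clock: 11.92
position: [0.4375, 0.1921, 0.1509]
ee_rot: [0.725, 0.689, -0.0, 0.0]
ft_force: [1.1, -0.9, -1.4]
grip_width: 0.629
grasp_force: 63.3
t 11.93 pos [0.4375 0.1921 0.1509] yaw 87.0 tilt 0.02 j7 -0.66 | twist 0.0 | before mm [ -1.9   2.6 136.9] | after mm [ -1.9   2.6 136.9] F [ 1.1 -0.9 -1.4] grip 0.629 63.3
```

View pics/w4.png

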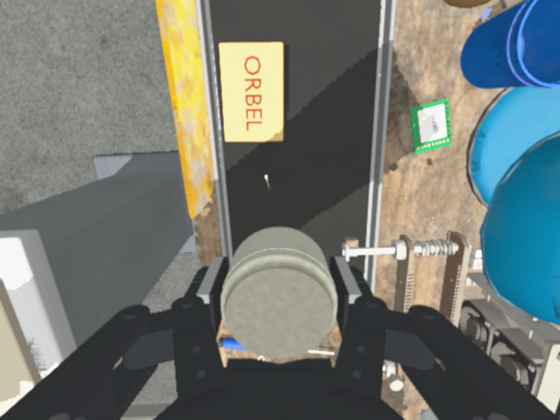

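The jar is held. The box is in the tray at (252,92), nearer the front wall than where I put it. A rig rod tip overhangs the far tray edge at (350,250).

```bash
python3 - <<'E'
from h import *
L=load('w4.png')
for u,v in [(350,250),(345,244),(252,92),(225,139),(282,138),(300,180)]:print(w(L,u,v))
E
python3 -m creep '{"slide":[[0,0,0.04],[0,0,0.045],[0,0,0.035],[0,0,0.012],[0,0,0.004],[0,0,0]],"twist":[0,0,0,0,0,0]}'
```

```text
[0.5076 0.1373 0.0217]
[0.5025 0.1438 0.0207]
[0.4207 0.2907 0.0361]
[0.3947 0.2547 0.0364]
[0.4434 0.2531 0.0366]
[0.4598 0.2088 0.004 ]
clock: 12.72
position: [0.4388, 0.1905, 0.0162]
ee_rot: [0.725, 0.689, 0.001, 0.0]
ft_force: [0.6, 0.2, -1.3]
grip_width: 0.624
grasp_force: 63.4
```

```bash
python3 -m creep '{"slide":[[0,0,0],[0,0,0],[0,0,0],[0,0,0],[0,0,-0.02],[0,0,-0.05],[0,0,-0.055],[0,0,-0.06]],"twist":[0,0,0,0,0,0,0,0]}' 82
python3 - <<'E'
from h import *
L=load('top1.png');d=L['d']
v,u=np.mgrid[60:250,280:470]; D=d[60:250,280:470]
p=np.stack([u,v,np.ones_like(u)],-1)@np.linalg.inv(L['K']).T*D[...,None]
X=(p-L['t'].ravel())@L['R']; X=X[D>0]
xs=np.arange(.52,.80,.02);ys=np.arange(-.08,-.42,-.02)
print('y     ',[round(float(a),2) for a in ys])
for x in xs:
    print(round(float(x),2),[int(1000*max(X[(abs(X[:,0]-x)<.01)&(abs(X[:,1]-y)<.01)][:,2],default=-.001)) for y in ys])
# lid plane
m=(X[:,2]>.06)&(X[:,0]<.575)&(X[:,0]>.5)&(X[:,1]<-.12)&(X[:,1]>-.38)
A=np.c_[X[m][:,1:],np.ones(m.sum())];print(np.linalg.lstsq(A,X[m][:,0],rcond=None)[0], X[m].max(0))
plan(.66,-.19,.3,87)
E
```

```text
clock: 13.72
position: [0.4375, 0.1906, 0.2031]
ee_rot: [0.725, 0.689, 0.0, 0.0]
ft_force: [1.2, -0.9, -0.1]
grip_width: 0.822
grasp_force: 0.0
y      [-0.08, -0.1, -0.12, -0.14, -0.16, -0.18, -0.2, -0.22, -0.24, -0.26, -0.28, -0.3, -0.32, -0.34, -0.36, -0.38, -0.4]
0.52 [98, 100, 100, 98, 96, 95, 91, 91, 89, 88, 86, 84, 83, 81, 79, 77, 75]
0.54 [155, 151, 153, 153, 149, 143, 147, 141, 139, 138, 137, 136, 139, 132, 130, 129, 126]
0.56 [168, 169, 170, 168, 168, 168, 167, 169, 167, 168, 168, 168, 169, 167, 168, 169, 168]
0.58 [4, -1, 115, 113, -1, -1, -1, 71, 110, 88, -1, -1, -1, -1, -1, 163, 159]
0.6 [4, 4, 4, 0, 3, 4, 8, 94, 95, 95, 60, -1, -1, 13, -1, -1, -1]
0.62 [6, 4, 109, 114, 110, 7, 10, 71, 83, 75, 9, 9, 14, 16, 15, 5, 4]
0.64 [118, 75, 115, 110, 114, 4, 7, 8, 54, 58, 43, 10, 16, 6, 17, 16, 3]
0.66 [119, 83, 112, 113, 114, 4, 5, 6, 10, 32, 30, 7, 18, 17, 15, 16, 4]
0.68 [3, 5, 4, -1, -1, 18, 43, 87, 89, 9, 4, 5, 4, 12, 18, 15, 12]
0.7 [203, 202, 201, 88, 94, 98, 101, 101, 101, 100, 4, 4, 92, 96, 93, 16, 96]
0.72 [171, 170, 199, 101, 103, 102, 104, 102, 102, 101, 4, 145, 146, 147, 146, 146, 146]
0.74 [6, 7, 147, 100, 102, 102, 102, 102, 104, 102, 7, 146, 145, 145, 145, 144, 143]
0.76 [5, 5, 6, 100, 101, 100, 101, 100, 100, 101, 3, 103, -1, -1, -1, -1, -1]
0.78 [-1, -1, -1, 52, -1, -1, -1, -1, -1, -1, 5, 54, -1, -1, -1, -1, -1]
0.8 [-1, -1, -1, 3, -1, -1, -1, -1, -1, -1, 1, 11, -1, -1, -1, -1, -1]
[-0.03070389  0.39284851  0.48845613] [ 0.57497723 -0.12002606  0.16943091]
t 13.72 pos [0.4375 0.1906 0.2031] yaw 87.1 tilt 0.02 j7 -0.61 | twist 0.1 | before mm [-368.8  241.5  -96.9] | after mm [-368.4  242.1  -96.9] F [ 1.2 -0.9 -0.1] grip 0.822 0.0
```

```bash
python3 -m creep '{"slide":[[0,0,-0.06],[0,0,-0.06],[-0.0537,0.0248,0],[-0.0537,0.0248,0],[-0.0537,0.0248,0],[-0.0537,0.0248,0],[-0.0537,0.0248,0],[-0.0537,0.0248,0]],"twist":[0,0,0,0,0,0,0,0]}' 0 20
python3 -m creep '{"slide":[[-0.0537,0.0248,0],[-0.0537,0.0248,0],[-0.0537,0.0248,0],[0,0,0],[0,0,0]],"twist":[0,0,0,0,0]}'
python3 - <<'E'
from h import *
plan(.635,-.304,.125,88.3)
snap('wrist','w5.png');
E
```

```text
clock: 14.72
position: [0.5703, -0.1405, 0.3221]
ee_rot: [0.725, 0.689, 0.001, 0.001]
ft_force: [0.1, 0.1, -0.1]
grip_width: 0.003
grasp_force: 0.0
clock: 15.35
position: [0.6361, -0.303, 0.3214]
ee_rot: [0.725, 0.689, 0.001, -0.0]
ft_force: [-0.1, 0.3, 0.8]
grip_width: 0.0
grasp_force: 0.0
t 15.35 pos [ 0.6361 -0.303   0.3214] yaw 87.1 tilt 0.1 j7 0.19 | twist -1.2 | before mm [ -1.4  -1.2 196.4] | after mm [ -1.3  -1.3 196.4] F [-0.1  0.3  0.8] grip 0.0 0.0
```

View pics/w5.png

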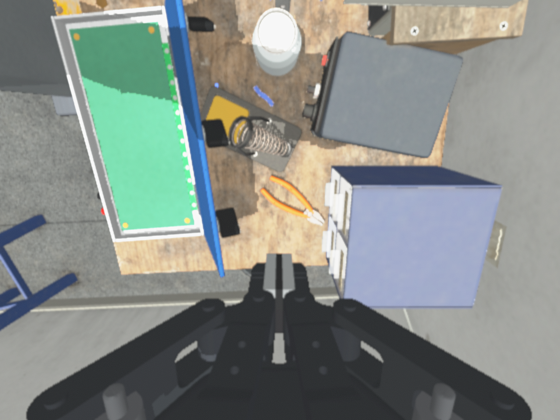

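The case is empty. The bolts stand on the lid's outer face at (200,23), (213,133) and (228,222), and the corridor between lid and cabinet is clear.

```bash
python3 -m creep '{"slide":[[0,0,0.045],[0,0,0.055],[0,0,0.05],[0,0,0.035],[0,0,0.01],[0,0,0]],"twist":[-1,0,0,0,0,0]}'
python3 -m creep '{"slide":[[0,-0.015,0],[0,-0.015,0],[0,-0.015,0],[0,-0.015,0],[0,0,0]],"twist":[0,0,0,0,0]}'
```

```text
clock: 16.15
position: [0.6365, -0.3033, 0.1268]
ee_rot: [0.719, 0.695, 0.0, 0.001]
ft_force: [-0.0, 1.0, 0.9]
grip_width: 0.001
grasp_force: 0.0
clock: 16.77
position: [0.5769, -0.3022, 0.1282]
ee_rot: [0.719, 0.695, 0.0, 0.002]
ft_force: [-0.6, -0.3, 0.7]
grip_width: -0.0
grasp_force: 0.0
```

```bash
python3 -m creep '{"slide":[[0,-0.02,-0.004],[0,-0.02,-0.004],[0,-0.02,-0.004],[0,-0.015,-0.003],[0,-0.014,-0.003],[0,0,0]],"twist":[0,0,0,0,0,0]}'
python3 -m creep '{"slide":[[0,-0.014,0.002],[0,-0.014,0.003],[0,-0.014,0.009],[0,-0.014,0.01],[0,0,0]],"twist":[0,0,0,0,0]}'
```

```text
clock: 17.52
position: [0.4866, -0.2989, 0.1439]
ee_rot: [0.719, 0.695, -0.0, 0.0]
ft_force: [0.2, 0.0, -0.3]
grip_width: -0.005
grasp_force: 0.0
clock: 18.15
position: [0.4294, -0.297, 0.1186]
ee_rot: [0.72, 0.694, -0.001, -0.001]
ft_force: [0.6, 0.1, 0.2]
grip_width: -0.0
grasp_force: 0.0
```

```bash
python3 - <<'E'
from h import *
a=snap('wrist','w6.png')[0]
E
```

```text
(no output)
```

View pics/w6.png

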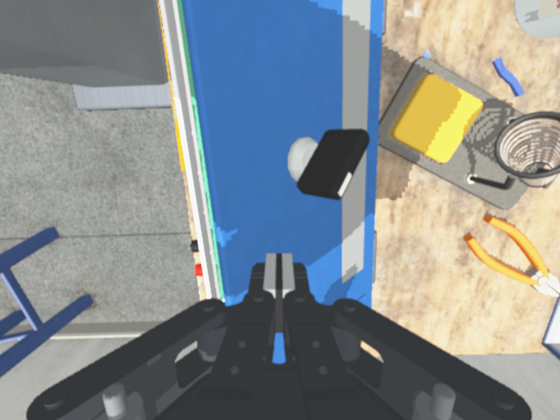

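The lid follows, now half closed, with the middle bolt at (335,163) clear of the fingers. I continue down the arc.

```bash
python3 -m creep '{"slide":[[-0.003,-0.01,0.011],[-0.003,-0.01,0.012],[0,-0.007,0.015],[0,-0.007,0.015],[0,-0.003,0.015],[0,-0.003,0.0125],[0,0,0]],"twist":[0,0,0,0,0,0,0]}'
python3 -m creep '{"slide":[[0,0,0.003],[0,0,0.003],[0,0,0.002],[0,0,0.0],[0,0,0]],"twist":[0,0,0,0,0]}'
```

```text
clock: 19.08
position: [0.3902, -0.3008, 0.0375]
ee_rot: [0.719, 0.695, 0.0, -0.001]
ft_force: [-0.1, -0.6, -0.6]
grip_width: -0.001
grasp_force: 0.0
clock: 19.7
position: [0.3911, -0.3015, 0.032]
ee_rot: [0.719, 0.695, -0.0, 0.0]
ft_force: [-6.0, 5.1, 19.0]
grip_width: 0.002
grasp_force: 9.1
```

```bash
python3 -m creep '{"slide":[[0,0,-0.05],[0,0,-0.06],[0,0,-0.06],[-0.04,0.01,-0.05],[-0.05,0.01,-0.03],[-0.03,0.005,0],[0,0,0],[0,0,0]],"twist":[0,0,0,0,0,0,0,0]}'
python3 - <<'E'
from h import *
plan(.417,-.25,.28,88.3)
snap('wrist','w7.png')
E
```

```text
clock: 20.7
position: [0.4118, -0.4199, 0.2787]
ee_rot: [0.719, 0.695, 0.0, -0.0]
ft_force: [0.4, 0.2, 0.2]
grip_width: 0.001
grasp_force: 0.0
t 20.7 pos [ 0.4118 -0.4199  0.2787] yaw 88.1 tilt 0.05 j7 0.6 | twist -0.2 | before mm [170.   -0.5  -1.2] | after mm [ 1.7e+02  1.0e-01 -1.2e+00] F [0.4 0.2 0.2] grip 0.001 0.0
```

View pics/w7.png

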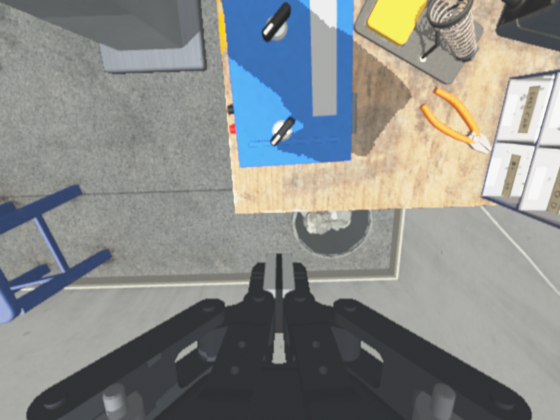

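```bash
cat >> h.py <<'E'
def knobs(f,cs):
    L=load(f);d=L['d'];v,u=np.mgrid[0:d.shape[0],0:d.shape[1]]
    p=np.stack([u,v,np.ones_like(u)],-1)@np.linalg.inv(L['K']).T*d[...,None]
    X=(p-L['t'].ravel())@L['R'];g=L['im'].astype(int)
    for c in cs:
        m=(d>0)&(X[...,2]>.055)&(X[...,2]<.085)&(np.hypot(X[...,0]-c[0],X[...,1]-c[1])<.032)
        if m.sum()<20: print(c,'none',m.sum());continue
        q=X[m];I=g[m].mean(1);r=cv2.minAreaRect((q[:,:2]*1000).astype(np.float32))
        b=cv2.PCACompute(q[:,:2].astype(np.float32),None)[1][0]
        k=(I>120);wm=q[k].mean(0)-q.mean(0) if k.sum() else np.zeros(3)
        if wm[:2]@b<0:b=-b
        print('n',m.sum(),'mean',np.round(q.mean(0),4),'rect',np.round(r[0],1),np.round(r[1],1),'dir to white mark deg',round(float(np.degrees(np.arctan2(b[1],b[0]))),1),'nwhite',k.sum(),'|wm|',np.round(np.linalg.norm(wm[:2]),4))
    lid=X[(d>0)&(g[...,0]>120)&(g[...,2]<60)&(abs(X[...,2]-.032)<.03)]
    A=np.c_[lid[:,:2],np.ones(len(lid))];print('lid plane',np.linalg.lstsq(A,lid[:,2],rcond=None)[0],'z',np.median(lid[:,2]))
E
python3 - <<'E'
from h import *
L=load('w7.png')
for u,v in [(275,22),(283,130)]:print(w(L,u,v))
knobs('w7.png',[(.415,-.247),(.419,-.362)])
cv2.imwrite('pics/c7.png',cv2.resize(L['im'][0:170,215:365],None,fx=3.5,fy=3.5,interpolation=2))
E
```

```text
[ 0.4137 -0.2458  0.0643]
[ 0.419  -0.3565  0.0647]
n 446 mean [ 0.4146 -0.2439  0.0634] rect [ 414.5 -242.9] [40.  10.2] dir to white mark deg -134.8 nwhite 61 |wm| 0.0115
n 289 mean [ 0.4177 -0.3573  0.064 ] rect [ 417.5 -357.9] [39.7 10.1] dir to white mark deg -131.8 nwhite 77 |wm| 0.009
lid plane [0.00456113 0.00697333 0.03142018] z 0.0307775115582711
```

View pics/c7.png

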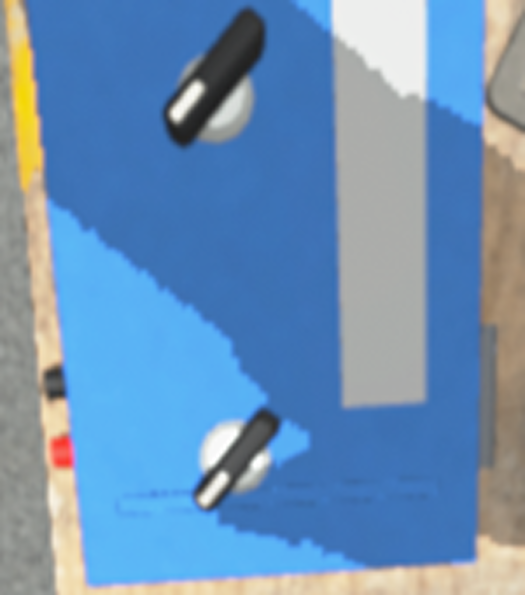

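The lid lies flat and shut. Both visible marks point to the lower-left (towards -x,-y), so each bolt needs about 135° more. I start with the right one.

```bash
python3 -c "
from h import *
plan(.4183,-.3590,.10,48.2)"
python3 -m creep '{"slide":[[0,0,0],[0,0,0],[0,0,0],[0,0,0],[0,0,0]],"twist":[10,10,10,9.9,0]}' 50 30
python3 -c "
from h import *
plan(.4183,-.3590,.10,48.2)"
```

```text
t 20.75 pos [ 0.4119 -0.4197  0.2789] yaw 88.1 tilt 0.03 j7 0.6 | twist 39.9 | before mm [ 60.8   4.4 178.9] | after mm [ 49.4 -35.6 178.9] F [ 0.7 -0.1 -0. ] grip 0.004 0.0
clock: 21.38
position: [0.4118, -0.4199, 0.2793]
ee_rot: [0.913, 0.409, -0.0, 0.0]
ft_force: [0.2, -0.4, -0.0]
grip_width: 0.495
grasp_force: 0.0
t 21.38 pos [ 0.4118 -0.4199  0.2793] yaw 48.3 tilt 0.03 j7 -0.08 | twist 0.1 | before mm [ 49.8 -35.8 179.3] | after mm [ 49.8 -35.8 179.3] F [ 0.2 -0.4 -0. ] grip 0.495 0.0
```

```bash
python3 -m creep '{"slide":[[0.025,-0.018,0],[0.025,-0.018,0.03],[0,0,0.05],[0,0,0.06],[0,0,0.04],[0,0,0],[0,0,0]],"twist":[0,0,0,0,0,0,0]}'
python3 - <<'E'
from h import *
plan(.4183,-.3590,.04,48.2)
snap('wrist','w8.png')
knobs('w8.png',[(.4185,-.36),(.415,-.245)])
E
```

```text
clock: 22.25
position: [0.4191, -0.36, 0.101]
ee_rot: [0.913, 0.409, 0.001, 0.001]
ft_force: [-0.1, -0.2, 0.6]
grip_width: 0.498
grasp_force: 0.0
t 22.25 pos [ 0.4191 -0.36    0.101 ] yaw 48.3 tilt 0.14 j7 -0.21 | twist 0.1 | before mm [ 0.2 -1.4 61. ] | after mm [ 0.2 -1.4 61. ] F [-0.1 -0.2  0.6] grip 0.498 0.0
n 843 mean [ 0.4195 -0.3563  0.0638] rect [ 418.4 -357.4] [39.1  9.7] dir to white mark deg -131.9 nwhite 180 |wm| 0.0097
n 1544 mean [ 0.4163 -0.2439  0.063 ] rect [ 415.1 -243.3] [39.8 10.6] dir to white mark deg -134.6 nwhite 156 |wm| 0.0128
lid plane [ 0.24913095 -0.02193913 -0.07244472] z 0.031025743535903098
```

View pics/w8.png

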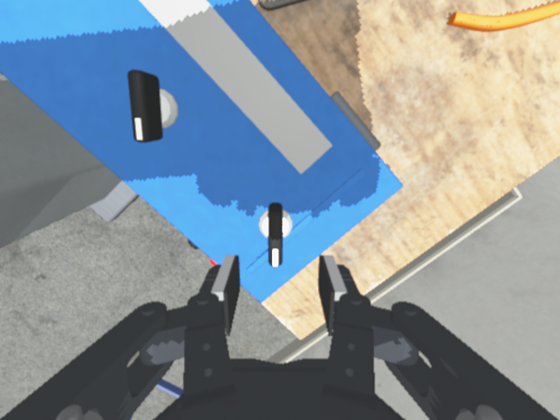

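The wing is upright between the fingers at (276,235), aligned with the tool x axis. I descend and grip it.

```bash
python3 -m creep '{"slide":[[0.001,-0.002,0.02],[0,0,0.025],[0,0,0.014],[0,0,0.001],[0,0,0]],"twist":[0,0,0,0,0]}'
python3 -m creep '{"slide":[[0,0,0],[0,0,0],[0,0,0],[0,0,0],[0,0,0],[0,0,0]],"twist":[0,0,0,0,0,0]}' 0 30
python3 -m creep '{"slide":[[0,0,0],[0,0,0],[0,0,0]],"twist":[7,7,0]}'
```

```text
clock: 22.92
position: [0.4179, -0.358, 0.0402]
ee_rot: [0.913, 0.408, 0.0, 0.001]
ft_force: [-0.4, -0.8, -0.2]
grip_width: 0.496
grasp_force: 0.0
clock: 23.68
position: [0.4179, -0.358, 0.0403]
ee_rot: [0.913, 0.408, 0.0, 0.001]
ft_force: [-2.8, 0.9, 8.7]
grip_width: 0.11
grasp_force: 39.7
clock: 24.05
position: [0.4179, -0.358, 0.0404]
ee_rot: [0.956, 0.293, 0.0, 0.001]
ft_force: [-3.2, 2.2, 8.3]
grip_width: 0.11
grasp_force: 39.7
```

```bash
python3 -m creep '{"slide":[[0,0,0],[0,0,0],[0,0,0],[0,0,0],[0,0,0],[0,0,0],[0,0,0],[0,0,0]],"twist":[10,10,10,10,10,10,10,10]}'
python3 -m creep '{"slide":[[0,0,0],[0,0,0],[0,0,0]],"twist":[10,0,0]}'
python3 -c "
from h import *
plan(.418,-.358,.04,91.8); print(manip.get_obs()['torque'])"
```

```text
clock: 25.05
position: [0.4178, -0.3578, 0.0404]
ee_rot: [0.92, -0.392, 0.001, 0.0]
ft_force: [-2.7, 2.6, 9.4]
grip_width: 0.108
grasp_force: 39.7
clock: 25.42
position: [0.4178, -0.3578, 0.0403]
ee_rot: [0.884, -0.468, 0.001, 0.0]
ft_force: [-2.3, 2.7, 9.5]
grip_width: 0.114
grasp_force: 39.7
t 25.43 pos [ 0.4178 -0.3578  0.0403] yaw -55.9 tilt 0.07 j7 -1.96 | twist 32.3 | before mm [ 0.3 -0.   0.3] | after mm [ 0.2 -0.2  0.3] F [-2.3  2.7  9.5] grip 0.114 39.7
[ 0.48763845  0.58937901 -0.03057565]
```

```bash
python3 -m creep '{"slide":[[0,0,0],[0,0,0],[0,0,0],[0,0,0],[0,0,0],[0,0,0]],"twist":[10,10,9,2,0,0]}'
python3 -c "
from h import *
plan(.418,-.358,.04,91.8); print(manip.get_obs()['torque'])"
python3 -m creep '{"slide":[[0,0,0],[0,0,0],[0,0,0]],"twist":[2.5,0,0]}'
python3 -c "
from h import *
plan(.418,-.358,.04,91.8); print(manip.get_obs()['torque'])"
```

```text
clock: 26.18
position: [0.4179, -0.3577, 0.0403]
ee_rot: [0.726, -0.687, 0.001, -0.0]
ft_force: [-1.3, 2.9, 9.2]
grip_width: 0.113
grasp_force: 39.7
t 26.18 pos [ 0.4179 -0.3577  0.0403] yaw -86.9 tilt 0.08 j7 -2.47 | twist 1.3 | before mm [ 0.3 -0.1  0.3] | after mm [ 0.3 -0.1  0.3] F [-1.3  2.9  9.2] grip 0.113 39.7
[ 0.47115658  0.5825477  -0.01046456]
clock: 26.55
position: [0.4179, -0.3577, 0.0403]
ee_rot: [0.711, -0.703, 0.001, -0.0]
ft_force: [-2.2, 1.5, 10.0]
grip_width: 0.105
grasp_force: 40.2
t 26.55 pos [ 0.4179 -0.3577  0.0403] yaw -89.3 tilt 0.07 j7 -2.51 | twist -1.1 | before mm [ 0.3 -0.1  0.3] | after mm [ 0.3 -0.1  0.3] F [-2.2  1.5 10. ] grip 0.105 40.2
[0.46995401 0.58409616 0.35819534]
```

Moment about z jumped to 0.36 N m at yaw -89°, which is the end stop. I release and go to the middle bolt.

```bash
python3 -m creep '{"slide":[[0,0,0],[0,0,0],[0,0,0],[0,0,-0.03],[0,0,-0.05],[0,0,-0.02],[0,0,0],[0,0,0]],"twist":[0,0,0,0,0,0,-10,-10]}' 50
python3 -m creep '{"slide":[[0,0,0],[0,0,0],[0,0,0],[0,0,0],[0,0,0],[0,0,0],[0,0,0],[0,0,0]],"twist":[-10,-10,-10,-10,-10,-10,-10,-10]}'
python3 -m creep '{"slide":[[0,0,0],[0,0,0],[0,0,0],[0,0,0],[0,0,0]],"twist":[-10,-10,-10,-4.6,0]}'
python3 - <<'E'
from h import *
plan(.4148,-.2431,.04,45.4)
snap('wrist','w9.png')
knobs('w9.png',[(.4185,-.358),(.415,-.243),(.4115,-.128)])
E
```

```text
clock: 27.55
position: [0.4173, -0.3576, 0.1393]
ee_rot: [0.824, -0.567, 0.0, 0.0]
ft_force: [-0.8, 0.9, 0.9]
grip_width: 0.5
grasp_force: 0.0
clock: 28.55
position: [0.4171, -0.3575, 0.1389]
ee_rot: [0.995, 0.095, -0.0, -0.0]
ft_force: [0.7, 0.2, 0.1]
grip_width: 0.5
grasp_force: 0.0
clock: 29.18
position: [0.4172, -0.3575, 0.1389]
ee_rot: [0.923, 0.384, -0.0, -0.0]
ft_force: [-0.9, 0.7, -0.3]
grip_width: 0.496
grasp_force: 0.0
t 29.18 pos [ 0.4172 -0.3575  0.1389] yaw 45.2 tilt 0.02 j7 -0.21 | twist -0.2 | before mm [ 79.5 -82.3  98.9] | after mm [ 79.8 -82.   98.9] F [-0.9  0.7 -0.3] grip 0.496 0.0
n 673 mean [ 0.419  -0.3565  0.0632] rect [ 418.  -357.6] [10.4 39.8] dir to white mark deg 91.4 nwhite 126 |wm| 0.0091
n 981 mean [ 0.416  -0.2438  0.0632] rect [ 414.8 -243.3] [39.7 10.4] dir to white mark deg -134.7 nwhite 107 |wm| 0.0127
n 498 mean [ 0.3998 -0.1365  0.0618] rect [ 399.2 -136. ] [11.7 13.5] dir to white mark deg -177.7 nwhite 117 |wm| 0.0034
lid plane [ 0.13538905  0.01608779 -0.01476916] z 0.031147417769998804
```

Right bolt's mark is at 91.4° (end ≈ 91.8°), so it is home. Now the middle bolt.

```bash
python3 -m creep '{"slide":[[0.025,-0.027,0],[0.03,-0.03,0],[0.0248,-0.0253,0],[0,0,0.03],[0,0,0.04],[0,0,0.025],[0,0,0.004],[0,0,0]],"twist":[0,0,0,0,0,0,0,0]}'
python3 -c "
from h import *
plan(.4148,-.2434,.04,45.3)"
```

```text
clock: 30.22
position: [0.4154, -0.2431, 0.0407]
ee_rot: [0.923, 0.384, 0.0, 0.0]
ft_force: [1.0, -0.0, 0.2]
grip_width: 0.501
grasp_force: 0.0
t 30.23 pos [ 0.4154 -0.2431  0.0407] yaw 45.2 tilt 0.03 j7 -0.43 | twist -0.1 | before mm [-0.6 -0.3  0.7] | after mm [-0.6 -0.3  0.7] F [ 1.  -0.   0.2] grip 0.501 0.0
```

```bash
python3 -m creep '{"slide":[[-0.0005,0,0],[0,0,0],[0,0,0],[0,0,0],[0,0,0],[0,0,0],[0,0,0],[0,0,0]],"twist":[0,0,0,0,0,0,5,5]}' 0 30
python3 -m creep '{"slide":[[0,0,0],[0,0,0],[0,0,0],[0,0,0],[0,0,0],[0,0,0],[0,0,0],[0,0,0]],"twist":[10,10,10,10,10,10,10,0]}'
python3 -c "
from h import *
plan(.4148,-.2434,.04,-35)"
python3 -m creep '{"slide":[[0,0,0],[0,0,0],[0,0,0],[0,0,-0.03],[0,0,-0.05],[0,0,-0.02],[0,0,0],[0,0,0]],"twist":[0,0,0,0,0,0,-10,-10]}' 50
python3 -m creep '{"slide":[[0,0,0],[0,0,0],[0,0,0],[0,0,0],[0,0,0],[0,0,0],[0,0,0],[0,0,0]],"twist":[-10,-10,-10,-10,-10,-10,-10,-10]}'
python3 -m creep '{"slide":[[0,0,0],[0,0,0],[0,0,0],[0,0,0],[0,0,0],[0,0,0],[0,0,0],[0,0,0]],"twist":[-10,-10,-10,-10,-10,-10,-10,-10]}'
python3 - <<'E'
from h import *
plan(.4148,-.2434,.04,-35)
snap('wrist','w10.png')
knobs('w10.png',[(.415,-.243),(.4115,-.128)])
E
```

```text
clock: 31.22
position: [0.4146, -0.2431, 0.0411]
ee_rot: [0.954, 0.301, -0.0, 0.0]
ft_force: [-5.3, 3.7, 10.7]
grip_width: 0.109
grasp_force: 30.8
clock: 32.22
position: [0.4145, -0.2429, 0.041]
ee_rot: [0.954, -0.3, -0.0, -0.0]
ft_force: [-4.9, 3.2, 11.1]
grip_width: 0.112
grasp_force: 30.9
t 32.23 pos [ 0.4145 -0.2429  0.041 ] yaw -34.9 tilt 0.04 j7 -1.78 | twist 0.1 | before mm [0.5 0.2 1. ] | after mm [0.5 0.2 1. ] F [-4.9  3.2 11.1] grip 0.112 30.9
clock: 33.22
position: [0.4148, -0.2434, 0.1404]
ee_rot: [0.992, -0.126, 0.0, 0.0]
ft_force: [0.5, -0.1, -0.0]
grip_width: 0.504
grasp_force: 0.0
clock: 34.22
position: [0.4147, -0.2433, 0.14]
ee_rot: [0.841, 0.541, 0.0, 0.0]
ft_force: [0.3, 0.2, -0.4]
grip_width: 0.499
grasp_force: 0.0
clock: 35.22
position: [0.4147, -0.2433, 0.14]
ee_rot: [0.296, 0.955, -0.0, 0.0]
ft_force: [0.0, 0.5, 0.1]
grip_width: 0.494
grasp_force: 0.0
t 35.23 pos [ 0.4147 -0.2433  0.14  ] yaw 145.6 tilt 0.0 j7 1.37 | twist 0.6 | before mm [ -0.1   0.  100. ] | after mm [ -0.1   0.  100. ] F [0.  0.5 0.1] grip 0.494 0.0
n 607 mean [ 0.4123 -0.2419  0.0639] rect [ 413.6 -242.7] [ 9.8 39.1] dir to white mark deg 145.0 nwhite 134 |wm| 0.0087
n 861 mean [ 0.4094 -0.1297  0.0635] rect [ 410.2 -128.6] [39.2 10.3] dir to white mark deg -156.0 nwhite 112 |wm| 0.0095
lid plane [-0.01170925 -0.14420887  0.01372368] z 0.007967671520813714
```

View pics/w10.png

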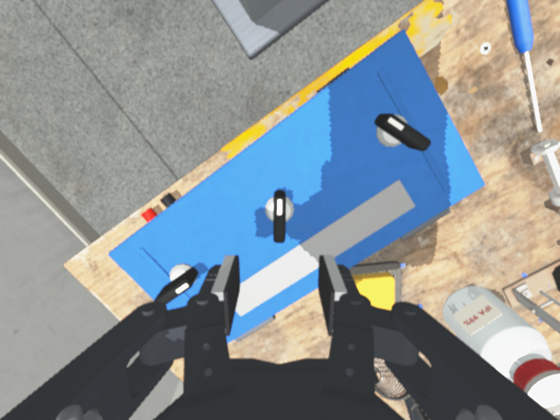

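The middle wing is at 145° and aligned with the tool, with 53° to go. The left wing's mark is at -156°, 112° to go.

```bash
python3 -m creep '{"slide":[[0,0,0.03],[0,0,0.04],[0,0,0.025],[0,0,0.005],[0,0,0],[0,0,0]],"twist":[0.6,0,0,0,0,0]}'
python3 -m creep '{"slide":[[0,0,0],[0,0,0],[0,0,0],[0,0,0],[0,0,0],[0,0,0],[0,0,0],[0,0,0]],"twist":[0,0,0,0,0,0,8,10]}' 0 30
python3 -m creep '{"slide":[[0,0,0],[0,0,0],[0,0,0],[0,0,0],[0,0,0],[0,0,0]],"twist":[10,10,10,4,0,0]}'
python3 -c "
from h import *
plan(.4148,-.2434,.04,91.8); print(manip.get_obs()['torque'])"
python3 -m creep '{"slide":[[0,0,0],[0,0,0],[0,0,0],[0,0,0]],"twist":[1.5,1.5,0,0]}'
python3 -c "
from h import *
plan(.4148,-.2434,.04,91.8); print(manip.get_obs()['torque'])"
```

```text
clock: 36.02
position: [0.4155, -0.2437, 0.0412]
ee_rot: [0.304, 0.953, -0.0, 0.001]
ft_force: [-0.6, 0.3, 0.4]
grip_width: 0.499
grasp_force: 0.0
clock: 37.02
position: [0.4151, -0.2435, 0.0406]
ee_rot: [0.451, 0.892, -0.0, 0.0]
ft_force: [-1.1, 1.5, 7.1]
grip_width: 0.11
grasp_force: 32.2
clock: 37.78
position: [0.4147, -0.2436, 0.0406]
ee_rot: [0.691, 0.723, -0.0, 0.0]
ft_force: [-3.3, 1.6, 8.3]
grip_width: 0.106
grasp_force: 32.4
t 37.77 pos [ 0.4147 -0.2436  0.0406] yaw 92.6 tilt 0.03 j7 0.43 | twist 0.8 | before mm [0.2 0.2 0.6] | after mm [0.2 0.2 0.6] F [-3.3  1.6  8.3] grip 0.106 32.4
[ 0.19856742  0.76562355 -0.01220576]
clock: 38.28
position: [0.4147, -0.2436, 0.0406]
ee_rot: [0.709, 0.705, -0.0, 0.0]
ft_force: [-2.9, 1.6, 8.7]
grip_width: 0.113
grasp_force: 36.9
t 38.27 pos [ 0.4147 -0.2436  0.0406] yaw 89.7 tilt 0.05 j7 0.38 | twist -2.1 | before mm [0.2 0.1 0.6] | after mm [0.2 0.1 0.6] F [-2.9  1.6  8.7] grip 0.113 36.9
[0.15558538 0.73264093 0.65554038]
```

The middle bolt is at its stop (0.66 N m). On to the left one.

```bash
python3 -m creep '{"slide":[[0,0,0],[0,0,0],[0,0,0],[0,0,-0.03],[0,0,-0.05],[0.04,-0.0015,-0.02],[0.05,-0.0015,0],[0.025,-0.001,0]],"twist":[0,0,0,0,0,0,0,0]}' 50
python3 -m creep '{"slide":[[0,0,0],[0,0,0],[0,0,0],[0,0,0],[0,0,0],[0,0,0],[0,0,0],[0,0,0]],"twist":[-10,-10,-10,-10,-10,-10,-10,-10]}'
python3 -m creep '{"slide":[[0,0,0],[0,0,0],[0,0,0],[0,0,0],[0,0,0]],"twist":[-10,-10,-10,-4.3,0]}'
python3 - <<'E'
from h import *
plan(.411,-.1284,.04,-156)
snap('wrist','w11.png')
knobs('w11.png',[(.415,-.243),(.4115,-.128)])
E
```

```text
clock: 39.28
position: [0.4115, -0.126, 0.1403]
ee_rot: [0.709, 0.706, 0.0, 0.0]
ft_force: [0.7, -0.6, -0.6]
grip_width: 0.496
grasp_force: 0.0
clock: 40.28
position: [0.4114, -0.1282, 0.14]
ee_rot: [0.087, 0.996, -0.0, -0.0]
ft_force: [0.2, 0.6, 0.0]
grip_width: 0.501
grasp_force: 0.0
clock: 40.9
position: [0.4114, -0.1283, 0.14]
ee_rot: [-0.207, 0.978, -0.0, -0.0]
ft_force: [0.1, 0.1, 1.0]
grip_width: 0.498
grasp_force: 0.0
t 40.9 pos [ 0.4114 -0.1283  0.14  ] yaw -156.1 tilt 0.0 j7 2.19 | twist -0.1 | before mm [  0.4   0.  100. ] | after mm [  0.4   0.  100. ] F [0.1 0.1 1. ] grip 0.498 0.0
n 847 mean [ 0.4127 -0.2423  0.063 ] rect [ 413.9 -242.9] [10.6 39.5] dir to white mark deg 91.2 nwhite 133 |wm| 0.0084
n 616 mean [ 0.409  -0.1293  0.0638] rect [ 410.1 -128.7] [38.8  9.8] dir to white mark deg -156.2 nwhite 160 |wm| 0.0078
lid plane [ 0.17401687 -0.06912875 -0.05787913] z 0.009222681288229036
```

```bash
python3 -m creep '{"slide":[[0,0,0.03],[0,0,0.04],[0,0,0.025],[0,0,0.005],[0,0,0],[0,0,0]],"twist":[0,0,0,0,0,0]}'
python3 -m creep '{"slide":[[0,0,0],[0,0,0],[0,0,0],[0,0,0],[0,0,0],[0,0,0],[0,0,0],[0,0,0]],"twist":[0,0,0,0,0,0,8,10]}' 0 30
python3 -m creep '{"slide":[[0,0,0],[0,0,0],[0,0,0],[0,0,0],[0,0,0],[0,0,0],[0,0,0],[0,0,0]],"twist":[10,10,10,10,10,10,10,10]}'
python3 -m creep '{"slide":[[0,0,0],[0,0,0],[0,0,0],[0,0,0],[0,0,0]],"twist":[10,3,0,0,0]}'
python3 -c "
from h import *
plan(.411,-.1284,.04,91.8); print(manip.get_obs()['torque'])"
python3 -m creep '{"slide":[[0,0,0],[0,0,0],[0,0,0],[0,0,0]],"twist":[1.5,2,0,0]}'
python3 -c "
from h import *
plan(.411,-.1284,.04,91.8); print(manip.get_obs()['torque'])"
```

```text
clock: 41.7
position: [0.4123, -0.1285, 0.0411]
ee_rot: [-0.207, 0.978, -0.001, 0.001]
ft_force: [0.6, 0.6, 1.1]
grip_width: 0.499
grasp_force: 0.0
clock: 42.7
position: [0.4116, -0.128, 0.0406]
ee_rot: [-0.049, 0.999, 0.0, 0.0]
ft_force: [-2.7, 2.9, 6.9]
grip_width: 0.112
grasp_force: 31.5
clock: 43.7
position: [0.4114, -0.1282, 0.0406]
ee_rot: [0.605, 0.797, -0.0, -0.0]
ft_force: [-3.4, 1.7, 8.1]
grip_width: 0.113
grasp_force: 31.7
clock: 44.32
position: [0.4113, -0.1282, 0.0406]
ee_rot: [0.689, 0.725, -0.0, -0.0]
ft_force: [-3.4, 2.1, 7.5]
grip_width: 0.113
grasp_force: 31.7
t 44.33 pos [ 0.4113 -0.1282  0.0406] yaw 92.9 tilt 0.02 j7 0.22 | twist 1.1 | before mm [-0.2 -0.3  0.6] | after mm [-0.2 -0.3  0.6] F [-3.4  2.1  7.5] grip 0.113 31.7
[ 0.37198413  1.00470792 -0.11005445]
clock: 44.82
position: [0.4114, -0.1282, 0.0406]
ee_rot: [0.71, 0.704, -0.0, 0.0]
ft_force: [-3.5, 1.9, 8.0]
grip_width: 0.115
grasp_force: 37.2
t 44.83 pos [ 0.4114 -0.1282  0.0406] yaw 89.5 tilt 0.03 j7 0.16 | twist -2.3 | before mm [-0.2 -0.3  0.6] | after mm [-0.2 -0.4  0.6] F [-3.5  1.9  8. ] grip 0.115 37.2
[0.32813139 0.88115165 0.60890352]
```

Stop reached. I release, retreat and check everything.

```bash
python3 -m creep '{"slide":[[0,0,0],[0,0,0],[0,0,0],[0,0,-0.03],[0,0,-0.05],[0,0,-0.06],[-0.03,0,-0.06],[-0.06,0,-0.06]],"twist":[0,0,0,0,0,0,0,0]}' 50
python3 -m creep '{"slide":[[-0.06,0,0],[-0.06,0,0],[-0.06,0,0],[-0.06,0,0],[-0.06,0,0],[0,0,0],[0,0,0]],"twist":[0,0,0,0,0,0,0]}'
python3 - <<'E'
from h import *
plan(.411,-.4,.3,91.8)
snap('wrist','w12.png');snap('top','top3.png')
knobs('w12.png',[(.418,-.358),(.415,-.243),(.4115,-.128)])
a=load('w12.png')['im'];b=load('top3.png')['im'][120:250,90:460]
cv2.imwrite('pics/fin.png',np.vstack([cv2.resize(b,(780,274)),cv2.resize(a,(780,585))[:310]]))
E
```

```text
clock: 45.82
position: [0.4112, -0.2004, 0.2829]
ee_rot: [0.71, 0.705, 0.001, 0.001]
ft_force: [1.7, -0.2, 0.5]
grip_width: 0.502
grasp_force: 0.0
clock: 46.7
position: [0.408, -0.5, 0.2796]
ee_rot: [0.711, 0.704, 0.0, -0.0]
ft_force: [0.4, 0.8, -0.4]
grip_width: 0.498
grasp_force: 0.0
t 46.7 pos [ 0.408  -0.5     0.2796] yaw 89.4 tilt 0.06 j7 0.85 | twist -2.4 | before mm [100.1   2.  -20.3] | after mm [ 99.9   6.2 -20.3] F [ 0.4  0.8 -0.4] grip 0.498 0.0
n 362 mean [ 0.4175 -0.3583  0.0639] rect [ 417.5 -358.2] [10.  39.3] dir to white mark deg 91.5 nwhite 76 |wm| 0.0094
(0.415, -0.243) none 0
(0.4115, -0.128) none 0
lid plane [-0.09151353 -0.07871925  0.0440688 ] z 0.030847210559083117
```

View pics/fin.png

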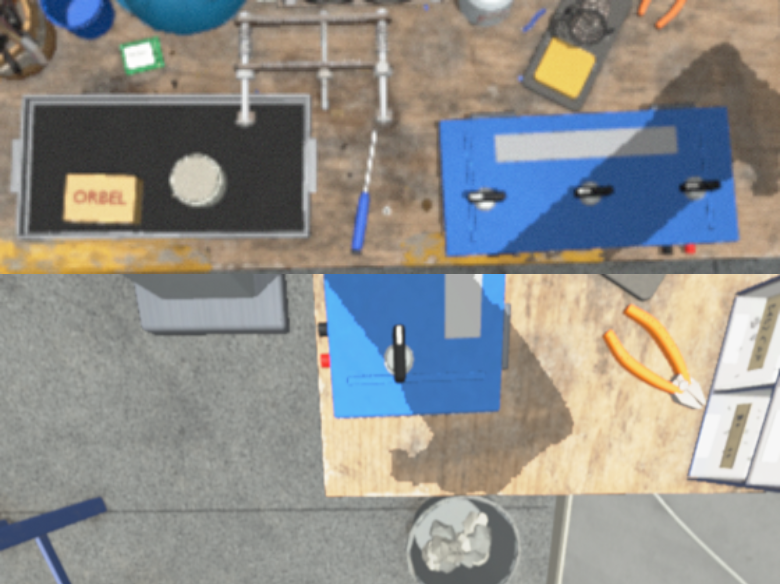

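Box and jar are in the tray, the lid is shut and all three wings look parallel to the front edge. I check the left wing once more from closer.

```bash
python3 -m creep '{"slide":[[0.06,0,0],[0.06,0,0],[0.06,0,0],[0.06,0,0],[0,0,0],[0,0,0]],"twist":[0,0,0,0,0,0]}'
python3 - <<'E'
from h import *
snap('wrist','w13.png')
knobs('w13.png',[(.415,-.243),(.4115,-.128)])
E
```

```text
clock: 47.55
position: [0.4101, -0.26, 0.2808]
ee_rot: [0.71, 0.704, 0.0, 0.001]
ft_force: [0.2, -0.3, 0.8]
grip_width: 0.502
grasp_force: 0.0
n 253 mean [ 0.4142 -0.2417  0.064 ] rect [ 414.2 -242.1] [10.  38.8] dir to white mark deg 91.3 nwhite 49 |wm| 0.0082
n 343 mean [ 0.411  -0.1279  0.0641] rect [ 411. -128.] [ 9.9 39.6] dir to white mark deg 91.3 nwhite 41 |wm| 0.011
lid plane [-0.00140907 -0.00276468  0.03096818] z 0.030683380441830405
```

```bash
python3 -c "
from workcell import manip
print(manip.hand_in())"
```

```text
the job is handed in; nothing more can be done
None
```

The job is handed in at about 48 s on the robot's clock: the tip box and jar, the only two things in the case, are in the tray, the lid is shut, and all three wing bolts are at their end stops.

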